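Open the unmarked screw lid to its vent position and pin it

TASK

Open the pressure vessel's screw lid to its vent position: turn it by the bar on top until the hole in its rim comes under the locking pin, then press the pin fully home through the hole. Nobody knows whether the thread is right- or left-handed: feel which way the bar gives, never force it where it jams, leave the other things on the bench where they stand, and let go at the end.

Things in the scene. Friction and masses are not known exactly. Their poses are not given: they have to be found in the camera images.
- vessel: Steel pressure vessel, 148 mm diameter, 92 mm tall, bolted to the bench; origin: centre of its underside. Its lid is a round plate 186 mm across and 8 mm thick, rim top 100 mm above the bench, middle raised to 103 mm. Only one direction of turning opens it, not the same every time; nothing shows which. Over 45 N from the robot on the lid or its bar ruins the thread.
- lid_centre (a point): On the upright axis about which the lid turns, at the middle of the top face of the lid's bar, 133 mm above the bench. The bar is steel, 14 mm square, 116 mm long, level, across a stem 24 mm thick; underside 119 mm above the bench, so there is a 16 mm gap to the lid.
- bar_end (a point): Middle of the top edge at one end of the turning bar, 58 mm from the lid's axis; the other end lies opposite. The bar is at right angles to the line from the lid's axis to the hole in the rim.
- lid_hole (a point): Centre, at the rim's top face, of the only hole in the lid's rim: 15 mm diameter, right through, 80 mm from the lid's axis; turns with the lid. At the start it lies roughly opposite the pin: the lid must turn about 2.5 to 3.8 rad.
- lid (a joint): Turn of the lid in rad, positive anticlockwise from above, within 0.1 of 0 when tight, as at the start. The wrong way it jams solid after up to 0.25 rad of slack; the slack itself gives both ways. The right way it turns on against an even 0.2 N m (5 N at 40 mm from the axis), stays where left and has no stop at the vent position. Once opened it can also be turned back.
- post: Grey steel post bolted to the bench beside the vessel, carrying the captive locking pin; where round the lid it stands varies. Origin on the bench at the lid's axis; the post stands out along its own +x, from 104 mm out (foot from 101 to 135 mm). Its arm, 26 mm wide, 6 mm thick, top 118 mm above the bench, reaches in over the rim to 68 mm from the axis.
- pin_top (a point): Centre of the top face of the locking pin's round steel head (22 mm diameter, 8 mm thick), 144 mm above the bench when up. The pin stands 80 mm from the lid's axis, over the circle on which the hole runs, and slides straight up and down.
- pin (a joint): How far the pin is pressed down, in m: 0 up, 0.018 fully home, head on the post's arm. Slides with about 3 N of friction, stays where left. Shank 10 mm thick with a round end, 3 mm above the rim when up; with no hole beneath it stops on the rim at about 0.003. With the hole within about 4 mm it centres the lid itself when pressed with 10 to 20 N.
- reagent: Bystander: closed clear bottle with blue cap, 64 mm diameter, 140 mm tall, loose; origin centre of its underside.
- tips: Bystander: box of pipette tips, 118 x 80 x 62 mm, loose; origin centre of its underside.
- beaker: Bystander: glass beaker, 76 mm diameter, 90 mm tall, loose; origin centre of its underside.
Not all that is in view belongs to the job. Leave any green or yellow look-alike of the post alone. What is shaped like the vessel but orange is not meant.

How it is judged:
On the way:
1. the lid has been turned well past its slack, the way that gives ((value of joint lid above 1 rad or value of joint lid below -1 rad)), for 0.05 s.
At the end, for the whole second after the job is handed in: The pin is pressed down at least 15.5 of its 18 mm, with the hole in the lid's rim under it (centres within 6 mm), and the lid is at rest (value of joint pin above 0.0155 m and horizontal distance between pin_top and lid_hole below 0.006 m and velocity of joint lid between -0.05 and 0.05 rad/s); the robot touches nothing.
It fails at once if the lid or its bar is forced with more than 45 N (contact force between any of the arm, the fingers and lid above 45 N).
It fails at once if the bottle is moved more than 30 mm (distance of reagent from where it was at the start of the episode above 0.03 m).
It fails at once if the box of tips is moved more than 30 mm (distance of tips from where it was at the start of the episode above 0.03 m).
It fails at once if the beaker is moved more than 30 mm (distance of beaker from where it was at the start of the episode above 0.03 m).
It also fails if it takes over 72 s, if anything falls off the work surface, if the arm or the gripper's body presses on something with over 40 N, if the wrist force passes 120 N, or if a joint passes its speed limit or range.

ROBOT

A 7-joint arm with a two-finger parallel gripper is mounted at the origin on the work surface. World frame = base frame: x ahead of the robot, y to its left, z up, the work surface at z = 0. Lengths are in m, angles in rad, forces in N, time in s.
With the tool pointing down it reaches from about 0.425 to 1.025 m from the base axis. Payload 9.4 kg.
Tool frame: the origin (TCP) lies on the centre line of the jaws, within the pads' length; the fingertips stand 14 mm ahead of it and the grasp point (between the pads) lies 5 mm behind it (manip.tcp_to_tips is the distance from the TCP to the fingertips, in m); z points along the fingers, y is the line along which they close (so a half turn about z gives the same grasp; the last joint's range is limited). The gripper opens to 85 mm and grips with 20 to 120 N. Pads are 22 mm wide; open, the fingers measure 114 mm over their backs; the gripper's body (76 mm by 85 mm) begins 54 mm behind the grasp point. The pads swing forward as they close: fully open they stand 13 mm farther back than shut.
Start: joints at [-1.381, 0.599, -0.003, 1.599, 0.002, 0.943, -0.08], TCP at [0.191, 0.699, 0.245] pointing down, gripper open.
Joint ranges: [-2.57, 2.57], [-0.35, 1.97], [-1.29, 1.29], [0.11, 2.56], [-1.05, 4.19], [0.11, 1.86], [-2.63, 2.63]. Speed limits (rad/s): [2.22, 2.22, 3.01, 3.01, 3.14, 3.14, 3.14].

INTERFACE

Orientations are given as a unit quaternion [w, x, y, z].
In Python, from cell import manip, imaging, hand_in gives the robot as it stands. The module is installed in compiled form; this text tells all that it offers.
- The arm moves only by the tool arm_command, never from a script. Its argument "increments" is a list of rows, each a list of 5 numbers: the shift along the world's x, y, z in m, then the turn about the world's z in degrees, then the finger opening in m, from 0 to 0.0854. A call has 1 to 5 rows; each row is the pose to reach, as a shift and turn from the pose commanded when the call began; what a row does not reach only later rows make up. A row lasts 1/8 s, in which the tool goes at most 62.5 mm and 10.7 degrees, less where a joint would pass 70% of its speed; a pose out of reach is approached as far as the arm can. A call with a gripper value outside its range is refused whole. The fingers move at their own pace and stop on an object; "squeeze" is the grip in N (left out, the last holds). Time passes only in rows, so rows that repeat a pose let the fingers close. It gives the time, the measured TCP pose, the force, the opening and the grip force at its end, in the units of the state.
- manip.observe(): the state, without advancing time (a new reading comes with each control period).
- imaging.camera(name): name is "scene" or "top" or "wrist"; returns a dict with "img" (420x560x3 uint8, blue, green, red), "fovy" (degrees; the focal length in pixels is half the picture's height over the tangent of half this angle, whatever the lens; pixels are square), "cx", "cy" (the principal point, pixels), "xyz" and "orientation" of the camera in the world. Camera axes: x right, y up, looking along -z (the intrinsics and any distortion apply to the point x, -y, -z); pixel columns grow to the right and rows downward; lengths in m; the calibration is good to about 2 mm. A picture is of the moment at which its call begins. There is no depth.
- hand_in(): hands the job in; it is judged then, once.
The state is a dict: "time_s": time; "q": joint angles; "qd": joint speeds; "tau": joint torques, N m; "tcp_pos": TCP position; "eef_rot": TCP orientation; "ft_force": force on the tool from outside, world axes, zero at the start; "ft_torque": the same for the moment, N m; "gripper_width": opening from 0.0 (shut) to 1.0 (fully open); "finger_force": force on a finger pad.
Only numpy, scipy, OpenCV 4.12 (cv2) and the standard library are available. Lean on these libraries where they do the work, as an engineer would, in place of code of your own. Each camera call takes 0.05 s, during which the arm holds its last target. There are 200 camera calls.

## Working session

There is one attempt and no reset: what is moved stays moved. The work goes in short steps, Python scripts to look and compute and a tool call to move; the robot and the scene stay as the last step left them, time stands still between calls to the robot, and variables do not carry over. Pictures are saved under pics/ and viewed, at most 10 in all, crops included, and the job is handed in when it is done.

Besides the shell and the picture viewer there is one more tool, called as name(argument=value, ...) on one line, values as JSON. arm_command: Moves the arm, as the interface text tells. Its arguments: {"type":"object","properties":{"increments":{"type":"array","items":{"type":"array","items":{"type":"number"}}},"squeeze":{"type":"number"}},"required":["increments"]}

```bash
mkdir -p pics; cat > h.py <<'E'
import numpy as np, cv2
from cell import manip, imaging, hand_in
from scipy.spatial.transform import Rotation as R
def cam(n):
    c=imaging.camera(n); c['f']=c['img'].shape[0]/2/np.tan(np.radians(c['fovy'])/2); w,x,y,z=c['orientation']; c['R']=R.from_quat([x,y,z,w]).as_matrix(); return c
def ray(c,u,v,z):
    d=c['R']@np.array([(u-c['cx'])/c['f'],-(v-c['cy'])/c['f'],-1]); p=np.array(c['xyz']); return p+d*(z-p[2])/d[2]
def proj(c,P):
    q=c['R'].T@(np.array(P)-c['xyz']); return c['cx']-c['f']*q[0]/q[2], c['cy']+c['f']*q[1]/q[2]
E
python3 - <<'E'
from h import *
ims=[]
for n in ['top','scene']:
    c=cam(n); cv2.imwrite(f'pics/{n}0.png',c['img']); print(n,{k:v for k,v in c.items() if k not in('img',)})
    np.save(n+'0.npy',c,allow_pickle=True)
print(manip.observe())
E
```

```text
top {'fovy': 55.461590678636355, 'cx': 280.0356076327654, 'cy': 212.01101503415322, 'xyz': array([ 0.46835899, -0.01211119,  1.17212637]), 'orientation': array([ 0.70649835,  0.03521351, -0.04141569, -0.70562372]), 'f': np.float64(399.4692304769177), 'R': array([[ 7.59806489e-04,  9.94127200e-01, -1.08215216e-01],
       [-9.99960768e-01,  1.71034275e-03,  8.69121378e-03],
       [ 8.82525713e-03,  1.08204367e-01,  9.94089498e-01]])}
scene {'fovy': 45.70097487534463, 'cx': 280.9202349452261, 'cy': 211.71361276607738, 'xyz': array([1.20769571, 0.50459423, 1.36091197]), 'orientation': array([0.40094768, 0.12470411, 0.25539813, 0.87089703]), 'f': np.float64(498.3405782350418), 'R': array([[-0.64737968, -0.6346699 ,  0.42201145],
       [ 0.76206669, -0.5480255 ,  0.3448513 ],
       [ 0.0124063 ,  0.54485059,  0.83844136]])}
{'time_s': 0.1, 'q': array([-1.38072224,  0.60007345, -0.00252737,  1.60001885,  0.00183429,
        0.94291978, -0.07980669]), 'qd': array([-0.00109496, -0.0007747 ,  0.00118571, -0.00212063, -0.00074389,
        0.00105639,  0.0001834 ]), 'tau': array([ 5.41262794e-03, -7.77991819e+01,  1.56990588e+00, -2.58627105e+01,
        1.25978494e-02,  5.55099221e-03,  5.09984204e-06]), 'tcp_pos': array([0.19104997, 0.69897039, 0.24449416]), 'eef_rot': array([-1.01133875e-05,  1.32962723e-01,  9.91120785e-01, -7.09072861e-04]), 'ft_force': array([ 0.55042841, -0.20152711,  0.56676534]), 'ft_torque': array([ 0.0336374 , -0.02656579,  0.00879447]), 'finger_force': 0.0, 'gripper_width': 1.0025700423857244}
```

View pics/top0.png

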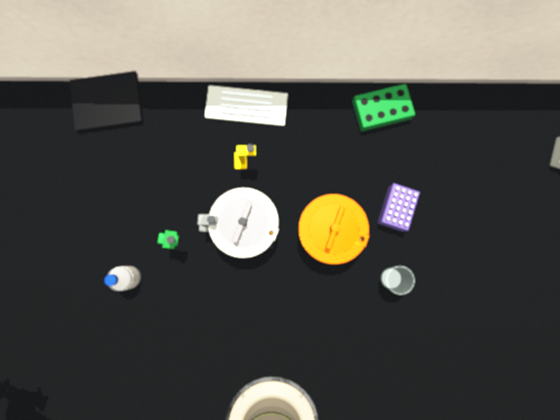

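View pics/scene0.png

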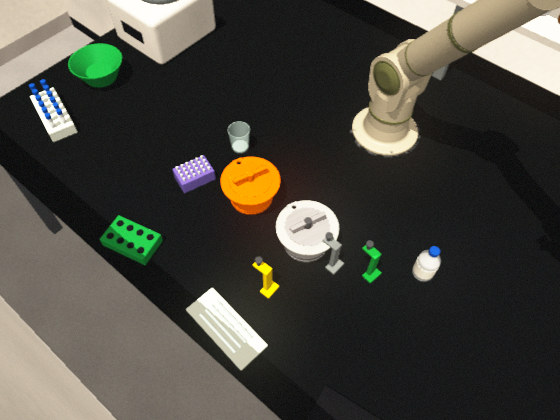

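The top view shows the white vessel at (243,223), the grey post and pin to its left at (209,221), the hole at about (270,233), and the orange decoy on the right. The scene view agrees: post and pin at (330,245), lid at (308,228).

```bash
python3 - <<'E'
from h import *
for n,(x0,y0,x1,y1),s in [('top',(195,180,290,265),4),('scene',(265,190,355,280),4)]:
    c=np.load(n+'0.npy',allow_pickle=True).item(); im=c['img']
    cr=cv2.resize(im[y0:y1,x0:x1],None,fx=s,fy=s,interpolation=cv2.INTER_CUBIC); cv2.imwrite(f'pics/{n}c.png',cr)
    m=(im.min(2)>150).astype('uint8')
    cs,_=cv2.findContours(m[y0:y1,x0:x1],cv2.RETR_EXTERNAL,cv2.CHAIN_APPROX_NONE,offset=(x0,y0))
    k=max(cs,key=cv2.contourArea); h=cv2.convexHull(k)
    P=np.array([ray(c,u+0.,v+0.,.1)[:2] for u,v in h[:,0]]).astype('float32')
    print(n,cv2.boundingRect(k),cv2.minEnclosingCircle(P),cv2.fitEllipse(P))
a=cv2.imread('pics/topc.png');b=cv2.imread('pics/scenec.png')
H=max(a.shape[0],b.shape[0]);f=lambda i:cv2.copyMakeBorder(i,0,H-i.shape[0],0,0,cv2.BORDER_CONSTANT)
cv2.imwrite('pics/c.png',np.hstack([f(a),f(b)]))
E
```

```text
top (198, 187, 81, 71) ((0.556519627571106, 0.09168241918087006), 0.10968917608261108) ((0.5575674772262573, 0.08747686445713043), (0.18737082183361053, 0.2170661836862564), 1.4515841007232666)
scene (276, 200, 65, 55) ((0.5561186075210571, 0.08637373894453049), 0.10398449003696442) ((0.5616518259048462, 0.08341929316520691), (0.1865004003047943, 0.206288680434227), 176.49679565429688)
```

View pics/c.png

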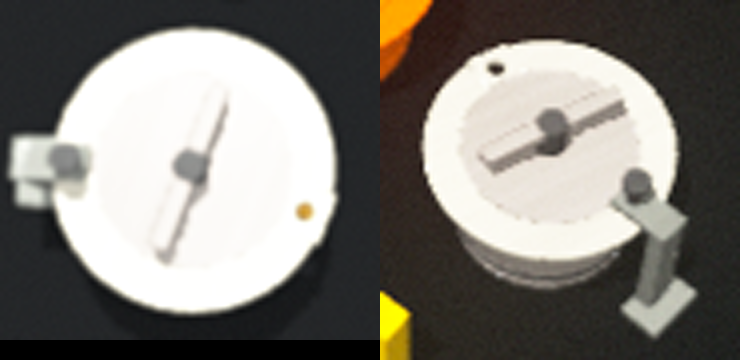

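The crops show, in top-image pixels, the bar centre (242.5,221.5) with ends (250.5,202.5) and (236,245.5). The hole is at (271,232.8), the pin head at (211.5,220) and the lid disc centre at (243.6,222.8). In the scene crop (offset 265,190, after the 380 px seam), the pin head is at (329,236), the hub at (308,223) and the hole at (294,207).

```bash
python3 - <<'E'
from h import *
t=np.load('top0.npy',allow_pickle=True).item(); s=np.load('scene0.npy',allow_pickle=True).item()
C={}
for n,c,pts in [('top',t,dict(disc=(243.4,222.6,.1),hub=(242.5,221.5,.133),e1=(250.5,202.5,.133),e2=(236.,244.5,.133),hole=(271,232.7,.1),pin=(211.5,220,.144))),
 ('scene',s,dict(disc=(265+170/4,190+149/4,.1),hub=(308,219,.133),hole=(265+115/4,190+68/4,.1),pin=(265+256/4,190+181/4,.144)))]:
    for k,(u,v,z) in pts.items(): C[n,k]=ray(c,u,v,z)[:2]
    for k in pts:
        d=C[n,k]-C[n,'disc']; print(n,k,C[n,k].round(4),'r',np.hypot(*d).round(4),'ang',np.degrees(np.arctan2(d[1],d[0])).round(1))
d=C['top','e1']-C['top','e2'];print('bar len',np.hypot(*d),np.degrees(np.arctan2(d[1],d[0])),(C['top','e1']+C['top','e2'])/2)
for k,px in dict(reagent=(123,279,.07),green=(169,240,.06),yellow=(242,157,.06),orange=(334,229,.1)).items():print(k,ray(t,*px)[:2])
E
```

```text
top disc [0.5562 0.077 ] r 0.0 ang 0.0
top hub [0.5564 0.0767] r 0.0004 ang -65.4
top e1 [0.6064 0.0563] r 0.0543 ang -22.5
top e2 [0.4966 0.0929] r 0.0617 ang 165.2
top hole [0.5292 0.0027] r 0.0791 ang -110.0
top pin [0.5592 0.1557] r 0.0787 ang 87.8
scene disc [0.5634 0.081 ] r 0.0 ang 0.0
scene hub [0.5574 0.0757] r 0.0081 ang -138.3
scene hole [0.5346 0.0044] r 0.0819 ang -110.6
scene pin [0.5668 0.1585] r 0.0775 ang 87.5
bar len 0.11576528164130295 -18.424907957314186 [0.55151145 0.07455699]
reagent [0.40456286 0.40468901]
green [0.51083395 0.28597266]
yellow [0.74643275 0.08633853]
orange [ 0.53933836 -0.16672204]
```

Centre ≈ (0.556, 0.077), pin at 88°, hole at about -109°, bar at -18.5°/161.5°. Two views agree to a few mm and the sizes match, so I'm moving to above the bar's -18.5° end at radius 38 mm.

arm_command(increments=[[0.027, -0.042, 0, 0, 0.034], [0.053, -0.085, 0, 0, 0.034], [0.08, -0.127, 0, 0, 0.034], [0.107, -0.169, 0, 0, 0.034], [0.134, -0.211, 0, -1, 0.034]])

```text
time_s: 0.72
tcp_pos: [0.3259, 0.4868, 0.245]
eef_rot: [-0.0, 0.142, 0.99, -0.0]
ft_force: [1.4, 0.5, 0.0]
gripper_width: 0.394
finger_force: 0.0
```

arm_command(increments=[[0.027, -0.042, 0, 0, 0.034], [0.053, -0.085, 0, 0, 0.034], [0.08, -0.127, 0, 0, 0.034], [0.107, -0.169, 0, 0, 0.034], [0.134, -0.211, 0, -1, 0.034]])

```text
time_s: 1.35
tcp_pos: [0.4598, 0.2759, 0.2452]
eef_rot: [-0.0, 0.15, 0.989, -0.0]
ft_force: [0.8, 0.8, -0.8]
gripper_width: 0.396
finger_force: 0.0
```

arm_command(increments=[[0.027, -0.042, 0, 0, 0.034], [0.053, -0.085, 0, 0, 0.034], [0.08, -0.127, 0, 0, 0.034], [0.107, -0.169, 0, 0, 0.034], [0.134, -0.212, -0.03, -1, 0.034]])

```text
time_s: 1.98
tcp_pos: [0.5952, 0.0642, 0.2166]
eef_rot: [0.002, 0.159, 0.987, 0.001]
ft_force: [0.8, 0.3, -0.1]
gripper_width: 0.4
finger_force: 0.0
```

arm_command(increments=[[0, 0, 0, 0, 0.034], [0, 0, 0, 0, 0.034]])

```text
time_s: 2.22
tcp_pos: [0.5927, 0.0658, 0.2149]
eef_rot: [-0.001, 0.159, 0.987, 0.0]
ft_force: [-0.3, 0.3, 0.2]
gripper_width: 0.396
finger_force: 0.0
```

```bash
python3 - <<'E'
from h import *
c=cam('wrist'); cv2.imwrite('pics/w1.png',c['img']); np.save('w1.npy',c,allow_pickle=True)
o=manip.observe(); print(o['time_s'],o['tcp_pos'],o['q'],o['eef_rot'],o['ft_force'],c['xyz'])
for n,p in dict(cen=(.556,.077,.133),e1=(.611,.0586,.133),hole=(.53,.0014,.1),pin=(.559,.157,.144),tcp=(.592,.065,.133)).items(): print(n,proj(c,p))
E
```

```text
2.275 [0.59272141 0.06648296 0.21534099] [-0.24241506  0.48034677  0.05163155  1.93338871 -0.03680152  0.72905399
  1.08374464] [-2.62540822e-04  1.58278469e-01  9.87394446e-01  2.56056248e-04] [ 0.45587015  0.43284032 -0.58114183] [0.51586716 0.09096687 0.34292371]
cen (np.float64(272.1387974782712), np.float64(173.5087717291863))
e1 (np.float64(271.9533266241182), np.float64(256.9613808265559))
hole (np.float64(161.80011394991598), np.float64(163.12137602912998))
pin (np.float64(404.6415533919883), np.float64(139.34820721090279))
tcp (np.float64(272.076012777488), np.float64(229.6569247910625))
```

View pics/w1.png

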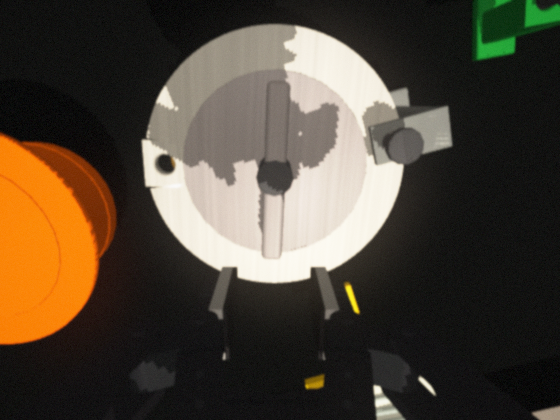

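The wrist view shows the bar from (278,82) to (272,257), hub (274,177), hole (165,163) and pin head (404,146), all within about 2–3 mm of prediction. The fingers straddle the bar's line, so I'm descending.

arm_command(increments=[[0, 0, -0.03, 0, 0.034], [0, 0, -0.06, 0, 0.034], [0, 0, -0.075, 0, 0.034], [0, 0, -0.087, 0, 0.034], [0, 0, -0.087, 0, 0.024]])

```text
time_s: 2.9
tcp_pos: [0.593, 0.0657, 0.1281]
eef_rot: [-0.0, 0.159, 0.987, -0.0]
ft_force: [-0.2, 0.2, 0.1]
gripper_width: 0.279
finger_force: 0.0
```

```bash
python3 - <<'E'
from h import *
c=np.load('w1.npy',allow_pickle=True).item()
a,b,h,ho,p=ray(c,278,82,.133),ray(c,272,257,.133),ray(c,274.5,175,.135),ray(c,165,163,.1),ray(c,405,146,.144)
for x in (a,b,h,ho,p): print(x.round(4))
d=b-a;print(np.hypot(d[0],d[1]),np.degrees(np.arctan2(d[1],d[0])),(a+b)/2)
for q in(ho,p): e=q-(a+b)/2;print(np.hypot(e[0],e[1]),np.degrees(np.arctan2(e[1],e[0])))
E
```

```text
[0.506  0.0972 0.133 ]
[0.611  0.0586 0.133 ]
[0.557  0.0782 0.135 ]
[0.5306 0.0036 0.1   ]
[0.5628 0.1564 0.144 ]
0.11192176166948578 -20.164067539229563 [0.55850674 0.07791146 0.133     ]
0.07933054031887589 -110.56025035002875
0.07865722691489327 86.8514229982739
```

arm_command(increments=[[-0.0005, -0.0015, 0, -1, 0.024], [-0.001, -0.003, 0, -2, 0.024], [-0.0015, -0.0045, 0, -3, 0.024], [-0.002, -0.006, 0, -4, 0.024], [-0.002, -0.006, 0, -4, 0.024]])

```text
time_s: 3.52
tcp_pos: [0.5915, 0.0599, 0.1286]
eef_rot: [0.0, 0.193, 0.981, 0.0]
ft_force: [-0.6, 2.8, 1.2]
gripper_width: 0.283
finger_force: 1.4
```

arm_command(increments=[[-0.0005, -0.001, 0, -1, 0.024], [-0.001, -0.002, 0, -2, 0.024], [-0.001, -0.002, 0, -2, 0.024]])

```text
time_s: 3.9
tcp_pos: [0.5905, 0.0576, 0.1285]
eef_rot: [0.0, 0.211, 0.978, 0.0]
ft_force: [1.8, 4.8, 2.8]
gripper_width: 0.283
finger_force: 2.5
```

arm_command(increments=[[-0.0005, -0.001, 0, -1, 0.024], [-0.001, -0.002, 0, -2, 0.024], [-0.001, -0.002, 0, -2, 0.024]])

```text
time_s: 4.28
tcp_pos: [0.5901, 0.0575, 0.1285]
eef_rot: [0.001, 0.227, 0.974, 0.001]
ft_force: [3.1, 10.3, 1.5]
gripper_width: 0.284
finger_force: 5.3
```

arm_command(increments=[[-0.0005, -0.001, 0, -1, 0.024], [-0.001, -0.002, 0, -2, 0.024], [-0.001, -0.002, 0, -2, 0.024]])

```text
time_s: 4.65
tcp_pos: [0.5898, 0.0577, 0.1285]
eef_rot: [0.001, 0.243, 0.97, 0.002]
ft_force: [4.9, 16.5, -1.1]
gripper_width: 0.284
finger_force: 8.5
```

It jams clockwise after the slack (16 N, no further motion), so anticlockwise opens it. I'm backing off, raising, turning the wrist about -175° to free its range, and taking the other bar end.

arm_command(increments=[[0.002, 0.007, 0, 0, 0.028], [0.003, 0.01, 0, 3, 0.034], [0.003, 0.01, 0.02, 5, 0.034], [0.003, 0.01, 0.06, 0, 0.034], [0.003, 0.01, 0.06, -10, 0.034]])

```text
time_s: 5.28
tcp_pos: [0.5922, 0.062, 0.1908]
eef_rot: [0.002, 0.33, 0.944, 0.001]
ft_force: [0.7, 0.2, -0.3]
gripper_width: 0.395
finger_force: 0.0
```

arm_command(increments=[[-0.015, 0.005, 0, -10, 0.034], [-0.03, 0.01, 0, -20, 0.034], [-0.045, 0.015, 0, -30, 0.034], [-0.06, 0.02, 0, -40, 0.034], [-0.069, 0.029, 0, -50, 0.034]])

```text
time_s: 5.9
tcp_pos: [0.521, 0.0912, 0.1882]
eef_rot: [-0.0, 0.698, 0.716, -0.001]
ft_force: [-0.4, 0.5, 0.1]
gripper_width: 0.4
finger_force: 0.0
```

arm_command(increments=[[0, 0, 0, -10, 0.034], [0, 0, 0, -20, 0.034], [0, 0, 0, -30, 0.034], [0, 0, 0, -40, 0.034], [0, 0, 0, -50, 0.034]])

```text
time_s: 6.52
tcp_pos: [0.5216, 0.0914, 0.1882]
eef_rot: [0.0, 0.935, 0.354, -0.001]
ft_force: [-0.2, 0.1, -1.1]
gripper_width: 0.398
finger_force: 0.0
```

arm_command(increments=[[0, 0, 0, -10, 0.034], [0, 0, 0, -20, 0.034], [0, 0, 0, -30, 0.034], [0, 0, 0, -40, 0.034], [0, 0, 0, -50, 0.034]])

```text
time_s: 7.15
tcp_pos: [0.5216, 0.0915, 0.1882]
eef_rot: [0.0, 0.997, -0.075, -0.001]
ft_force: [0.1, 0.2, -1.2]
gripper_width: 0.399
finger_force: 0.0
```

arm_command(increments=[[0, 0, 0, -10, 0.034], [0, 0, 0, -15, 0.034], [0, 0, 0, -15, 0.034]])

```text
time_s: 7.52
tcp_pos: [0.5217, 0.0917, 0.188]
eef_rot: [0.001, 0.98, -0.201, -0.001]
ft_force: [0.5, -0.7, 0.0]
gripper_width: 0.397
finger_force: 0.0
```

```bash
python3 - <<'E'
from h import *
c=cam('wrist'); cv2.imwrite('pics/w2.png',c['img']); np.save('w2.npy',c,allow_pickle=True)
o=manip.observe(); print(o['time_s'],o['tcp_pos'],o['q'],o['eef_rot'],o['ft_force'])
E
```

```text
7.575 [0.52179841 0.09181547 0.1880981 ] [-0.92470809  0.66031407  1.01832591  2.13719248 -0.81169281  0.80209702
 -1.35860297] [ 4.73045761e-04  9.79661714e-01 -2.00655323e-01 -3.78576236e-04] [0.00519339 0.35851145 0.42213815]
```

View pics/w2.png

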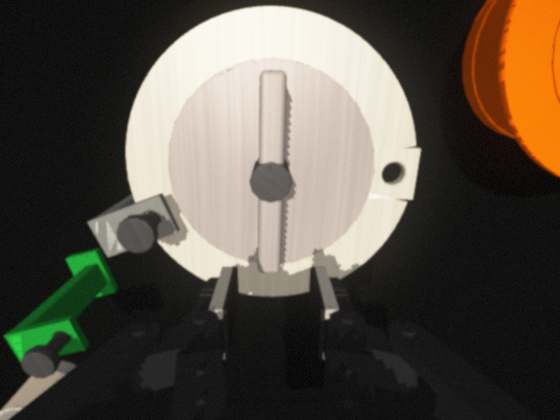

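The wrist view shows the bar vertical from (273,72) to (270,270), with fingers at 225 and 325 centred around it, and the hole at (392,172). I'm descending and computing the arc table.

arm_command(increments=[[0, 0, -0.03, 0, 0.034], [0, 0, -0.05, 0, 0.034], [0, 0, -0.06, 0, 0.034], [0, 0, -0.06, 0, 0.024]])

```text
time_s: 8.07
tcp_pos: [0.522, 0.092, 0.1281]
eef_rot: [0.0, 0.979, -0.202, -0.0]
ft_force: [1.2, -0.8, 0.1]
gripper_width: 0.283
finger_force: 0.0
```

```bash
python3 - <<'E'
from h import *
c=np.load('w2.npy',allow_pickle=True).item()
a,b,h,ho,p=ray(c,273,72,.133),ray(c,270,270,.133),ray(c,271,182,.135),ray(c,392,172,.1),ray(c,137,233,.144)
for x in (a,b,h,ho,p): print(x.round(4))
d=a-b;print(np.hypot(d[0],d[1]),np.degrees(np.arctan2(d[1],d[0])),(a+b)/2)
C=np.array([.557,.0775])
for q in(ho,p): e=q[:2]-C;print(np.hypot(e[0],e[1]),np.degrees(np.arctan2(e[1],e[0])))
P=lambda k:C+.038*np.array([np.cos(np.radians(158+9*k)),np.sin(np.radians(158+9*k))])
for k in range(0,25,5): print(k,[(P(k+j)-P(k)).round(4).tolist() for j in range(1,6)])
E
```

```text
[0.6108 0.0537 0.133 ]
[0.5096 0.0991 0.133 ]
[0.5599 0.0768 0.135 ]
[0.5276 0.0054 0.1   ]
[0.5645 0.1547 0.144 ]
0.11089308104034604 -24.193124135548274 [0.56020957 0.07640091 0.133     ]
0.07788411590174696 -112.14544861805788
0.07760924464032021 84.4392568350411
0 [[-0.0018, -0.0057], [-0.0027, -0.0116], [-0.0026, -0.0175], [-0.0016, -0.0234], [0.0003, -0.0291]]
5 [[0.0028, -0.0053], [0.0063, -0.0101], [0.0106, -0.0143], [0.0154, -0.0177], [0.0207, -0.0204]]
10 [[0.0057, -0.0018], [0.0116, -0.0027], [0.0175, -0.0026], [0.0234, -0.0016], [0.0291, 0.0003]]
15 [[0.0053, 0.0028], [0.0101, 0.0063], [0.0143, 0.0106], [0.0177, 0.0154], [0.0204, 0.0207]]
20 [[0.0018, 0.0057], [0.0027, 0.0116], [0.0026, 0.0175], [0.0016, 0.0234], [-0.0003, 0.0291]]
```

arm_command(increments=[[-0.0009, -0.0028, 0, 4.5, 0.024], [-0.0018, -0.0057, 0, 9, 0.024], [-0.0023, -0.0087, 0, 13.5, 0.024], [-0.0027, -0.0116, 0, 18, 0.024], [-0.0027, -0.0116, 0, 18, 0.024]])

```text
time_s: 8.7
tcp_pos: [0.52, 0.0812, 0.1291]
eef_rot: [-0.001, 0.999, -0.046, 0.001]
ft_force: [0.3, 2.1, -0.4]
gripper_width: 0.278
finger_force: 1.4
```

arm_command(increments=[[0.0001, -0.003, 0, 4.5, 0.024], [0.0001, -0.0059, 0, 9, 0.024], [0.0006, -0.0089, 0, 13.5, 0.024], [0.0011, -0.0118, 0, 18, 0.024], [0.0011, -0.0118, 0, 18, 0.024]])

```text
time_s: 9.32
tcp_pos: [0.5207, 0.0691, 0.1288]
eef_rot: [-0.0, 0.994, 0.11, 0.0]
ft_force: [0.3, 2.4, 1.4]
gripper_width: 0.281
finger_force: 1.3
```

It gives freely anticlockwise, at about 2 N. Continuing the arc.

arm_command(increments=[[0.0019, -0.0057, 0, 9, 0.024], [0.0047, -0.011, 0, 18, 0.024], [0.0082, -0.0158, 0, 27, 0.024], [0.0125, -0.02, 0, 36, 0.024], [0.0173, -0.0234, 0, 45, 0.024]])

```text
time_s: 9.95
tcp_pos: [0.5365, 0.046, 0.1283]
eef_rot: [-0.001, 0.875, 0.484, -0.001]
ft_force: [-5.0, 3.8, 4.7]
gripper_width: 0.284
finger_force: 3.0
```

arm_command(increments=[[0.0053, -0.0027, 0, 9, 0.024], [0.011, -0.0045, 0, 18, 0.024], [0.0169, -0.0054, 0, 27, 0.024], [0.0228, -0.0053, 0, 36, 0.024], [0.0287, -0.0043, 0, 45, 0.024]])

```text
time_s: 10.58
tcp_pos: [0.5643, 0.0398, 0.1279]
eef_rot: [-0.001, 0.624, 0.781, -0.002]
ft_force: [-6.1, -1.9, 4.0]
gripper_width: 0.287
finger_force: 3.2
```

arm_command(increments=[[0.0057, 0.0019, 0, 9, 0.024], [0.011, 0.0047, 0, 18, 0.024], [0.0158, 0.0082, 0, 27, 0.024], [0.02, 0.0125, 0, 36, 0.024], [0.02, 0.0125, 0, 36, 0.024]])

```text
time_s: 11.2
tcp_pos: [0.5862, 0.0517, 0.128]
eef_rot: [-0.0, 0.354, 0.935, -0.001]
ft_force: [-1.6, -4.3, -0.5]
gripper_width: 0.285
finger_force: 1.8
```

```bash
python3 - <<'E'
from h import *
o=manip.observe(); print(o['time_s'],o['tcp_pos'],o['q'],o['eef_rot'],o['ft_force'])
c=cam('wrist'); cv2.imwrite('pics/w3.png',c['img']); np.save('w3.npy',c,allow_pickle=True)
E
```

```text
11.2 [0.58616216 0.05174529 0.12800244] [-0.25289988  0.59331443  0.09940565  2.01949816 -0.10562214  0.53496085
  0.76681913] [-1.77214522e-04  3.54430602e-01  9.35081639e-01 -1.11620040e-03] [-1.64172253 -4.25649851 -0.45210334]
```

View pics/w3.png

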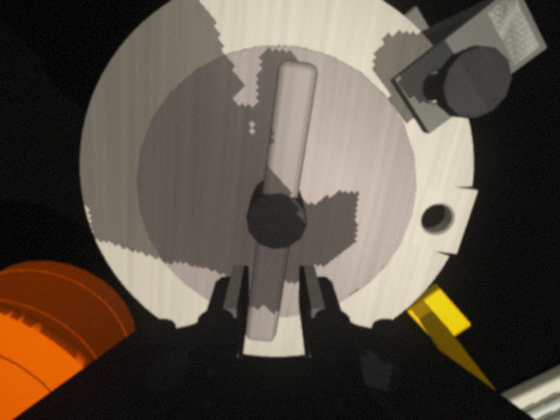

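The wrist view shows the hole at (438,218), pin head (475,82), bar ends (298,63) and (261,340), and hub (276,220). The lid is well turned, with roughly 40–50° left.

```bash
python3 - <<'E'
from h import *
c=np.load('w3.npy',allow_pickle=True).item()
a,b,ho,p=ray(c,298,64,.133),ray(c,261,340,.133),ray(c,438,218,.1),ray(c,475,82,.144)
for x in (a,b,ho,p): print(x.round(4))
d=b-a;print(np.hypot(d[0],d[1]),np.degrees(np.arctan2(d[1],d[0])),(a+b)/2)
for C in [(.557,.0775),(.559,.077)]:
  for q in(ho,p): e=q[:2]-C;print(np.hypot(e[0],e[1]),np.degrees(np.arctan2(e[1],e[0])))
E
```

```text
[0.522  0.1199 0.133 ]
[0.5963 0.0358 0.133 ]
[0.6193 0.1303 0.1   ]
[0.5626 0.1563 0.144 ]
0.11216667564072456 -48.544284293778006 [0.55915451 0.07781852 0.133     ]
0.08166112310482843 40.277809658771794
0.07897450736859854 85.95934202598713
0.08047595458993817 41.47003823101232
0.0793583106381345 87.4253266924356
```

arm_command(increments=[[0.0037, 0.0048, 0, 9.2, 0.024], [0.0066, 0.01, 0, 18.4, 0.024], [0.0085, 0.0156, 0, 27.4, 0.024], [0.0096, 0.0214, 0, 36.4, 0.024], [0.0097, 0.0273, 0, 45.4, 0.024]])

```text
time_s: 11.88
tcp_pos: [0.5962, 0.0792, 0.128]
eef_rot: [-0.0, -0.035, 0.999, -0.001]
ft_force: [0.5, -6.2, -1.4]
gripper_width: 0.281
finger_force: 3.1
```

arm_command(increments=[[0, 0, 0, 0, 0.024], [0, 0, 0, 0, 0.024]])

```text
time_s: 12.12
tcp_pos: [0.5964, 0.0806, 0.1281]
eef_rot: [0.0, -0.033, 0.999, -0.0]
ft_force: [2.2, -4.2, -2.5]
gripper_width: 0.281
finger_force: 1.8
```

```bash
python3 - <<'E'
from h import *
o=manip.observe(); print(o['time_s'],o['tcp_pos'],o['q'],o['eef_rot'],o['ft_force'])
c=cam('wrist'); cv2.imwrite('pics/w4.png',c['img']); np.save('w4.npy',c,allow_pickle=True)
E
```

```text
12.125 [0.59636527 0.08056786 0.12812937] [-0.14664677  0.60385673 -0.12141072  1.97984612  0.12958216  0.56513203
  1.28102741] [ 4.93570727e-05 -3.32864147e-02  9.99445830e-01 -2.10015125e-04] [ 2.15943659 -4.18595785 -2.51686261]
```

View pics/w4.png

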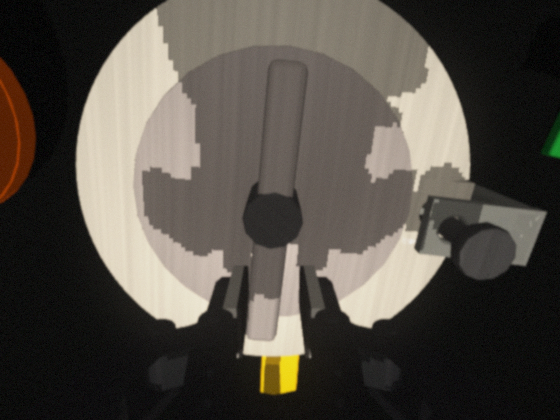

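The bar now runs from (287,62) to (262,340), with the pin head at (484,250) and the hole hidden under the post arm. I'm checking the bar angle against the pin.

```bash
python3 - <<'E'
from h import *
for n,pts in [('w4',((287,62),(262,340),(484,250))),('w3',((298,64),(261,340),(475,82)))]:
  c=np.load(n+'.npy',allow_pickle=True).item()
  a,b,p=[ray(c,*q,z) for q,z in zip(pts,(.133,.133,.144))]
  d=b-a; C=((a+b)/2)[:2]; e=p[:2]-C
  print(n,C,np.degrees(np.arctan2(d[1],d[0])),p,np.hypot(*e),np.degrees(np.arctan2(e[1],e[0])))
t=cam('top');s=cam('scene')
x=t['img'][180:265,195:290];y=s['img'][195:275,270:355]
f=lambda i:cv2.resize(i,(400,360),interpolation=cv2.INTER_CUBIC)
cv2.imwrite('pics/c2.png',np.hstack([f(x),f(y)]))
E
```

```text
w4 [0.55873114 0.07743714] -1.0822942685374517 [0.56132209 0.15469204 0.144     ] 0.077298330516357 88.07915139795553
w3 [0.55915451 0.07781852] -48.544284293778006 [0.56256489 0.1562782  0.144     ] 0.07853376358631671 87.51111335351092
```

Bar puts the hole at about 89°, against the pin at about 87.8°, so it is within 2 mm. Releasing, rising, shutting the fingers and moving over the pin.

arm_command(increments=[[0, -0.004, 0, 0, 0.026], [0, -0.004, 0, 0, 0.026], [0, -0.004, 0.03, 0, 0.026], [0, -0.004, 0.07, 0, 0.026], [0, -0.004, 0.07, 0, 0.0]])

```text
time_s: 12.9
tcp_pos: [0.5977, 0.0779, 0.2013]
eef_rot: [0.003, -0.036, 0.999, 0.001]
ft_force: [-0.4, -0.7, -0.2]
gripper_width: 0.105
finger_force: 0.0
```

arm_command(increments=[[-0.01, 0.025, 0, 0, 0], [-0.02, 0.055, 0, 0, 0], [-0.034, 0.082, 0, 0, 0], [-0.034, 0.082, 0, 0, 0], [-0.034, 0.082, -0.02, 0, 0]])

```text
time_s: 13.52
tcp_pos: [0.5629, 0.1593, 0.1787]
eef_rot: [0.001, -0.036, 0.999, 0.0]
ft_force: [0.6, -0.1, -0.4]
gripper_width: 0.003
finger_force: 0.0
```

arm_command(increments=[[0, 0, -0.005, 0, 0], [0, 0, -0.01, 0, 0], [0, 0, -0.013, 0, 0], [0, 0, -0.013, 0, 0]])

```text
time_s: 14.02
tcp_pos: [0.5623, 0.1589, 0.1653]
eef_rot: [0.0, -0.036, 0.999, -0.0]
ft_force: [0.4, 0.2, 0.5]
gripper_width: -0.004
finger_force: 0.0
```

```bash
python3 - <<'E'
from h import *
o=manip.observe(); print(o['time_s'],o['tcp_pos'],o['eef_rot'],o['ft_force'],o['gripper_width'])
c=cam('wrist'); cv2.imwrite('pics/w5.png',c['img']); np.save('w5.npy',c,allow_pickle=True)
print(proj(c,(.562,.157,.144)),proj(c,np.r_[o['tcp_pos'][:2],.144]))
E
```

```text
14.025 [0.56230674 0.1589201  0.16530861] [ 1.41031546e-05 -3.57756932e-02  9.99359845e-01 -5.24414541e-06] [0.42102382 0.23215759 0.49956155] -0.004042044917930075
(np.float64(270.3440224254592), np.float64(273.3456203506865)) (np.float64(274.15505588350294), np.float64(274.13926921351157))
```

View pics/w5.png

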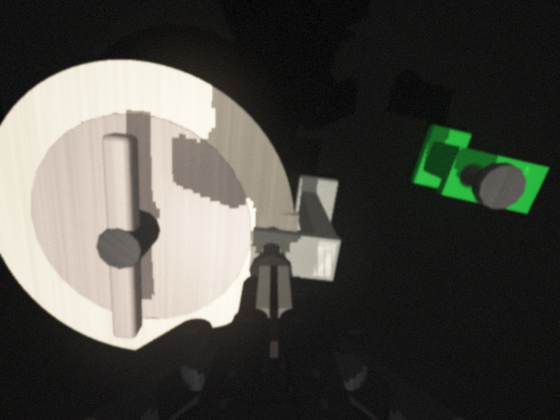

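The wrist view shows the shut fingers over the pin head, visible just behind the tips at (270,252). Pressing in small steps.

arm_command(increments=[[0, -0.002, -0.003, 0, 0], [0, -0.002, -0.006, 0, 0], [0, -0.002, -0.009, 0, 0], [0, -0.002, -0.011, 0, 0], [0, -0.002, -0.012, 0, 0]])

```text
time_s: 14.7
tcp_pos: [0.5623, 0.1569, 0.1532]
eef_rot: [0.0, -0.036, 0.999, -0.0]
ft_force: [0.1, -1.4, 2.0]
gripper_width: -0.002
finger_force: 1.3
```

arm_command(increments=[[0, 0, -0.001, 0, 0], [0, 0, -0.002, 0, 0], [0, 0, -0.003, 0, 0], [0, 0, -0.003, 0, 0]])

```text
time_s: 15.2
tcp_pos: [0.5622, 0.1572, 0.1501]
eef_rot: [-0.0, -0.036, 0.999, 0.0]
ft_force: [0.9, -0.4, 0.1]
gripper_width: -0.002
finger_force: 0.2
```

arm_command(increments=[[0, 0, -0.002, 0, 0], [0, 0, -0.004, 0, 0], [0, 0, -0.006, 0, 0], [0, 0, -0.008, 0, 0], [0, 0, -0.009, 0, 0]])

```text
time_s: 15.82
tcp_pos: [0.5623, 0.1572, 0.1411]
eef_rot: [0.0, -0.036, 0.999, 0.0]
ft_force: [-0.0, -0.5, 2.5]
gripper_width: 0.001
finger_force: 1.3
```

arm_command(increments=[[0, 0, -0.002, 0, 0], [0, 0, -0.004, 0, 0], [0, 0, -0.004, 0, 0]])

```text
time_s: 16.2
tcp_pos: [0.5625, 0.1573, 0.1398]
eef_rot: [0.001, -0.036, 0.999, 0.0]
ft_force: [-7.8, -1.8, 30.8]
gripper_width: -0.007
finger_force: 15.7
```

The pin bottomed at 18 mm of travel (31 N). Releasing upward and checking.

arm_command(increments=[[0, 0, 0.01, 0, 0], [0, 0, 0.04, 0, 0], [0, 0, 0.09, 0, 0], [0, 0, 0.12, 0, 0], [0, 0, 0.12, 0, 0]])

```text
time_s: 16.82
tcp_pos: [0.5633, 0.1574, 0.2595]
eef_rot: [0.002, -0.036, 0.999, 0.001]
ft_force: [0.1, -0.3, -0.3]
gripper_width: 0.002
finger_force: 0.0
```

```bash
python3 - <<'E'
from h import *
o=manip.observe(); print(o['time_s'],o['tcp_pos'],o['ft_force'])
s=cam('scene')['img'][190:280,265:355]; cv2.imwrite('pics/s5.png',cv2.resize(s,None,fx=5,fy=5,interpolation=cv2.INTER_CUBIC))
E
```

```text
16.825 [0.56326939 0.15740563 0.25950116] [ 0.091194   -0.26848853 -0.27467939]
```

View pics/s5.png

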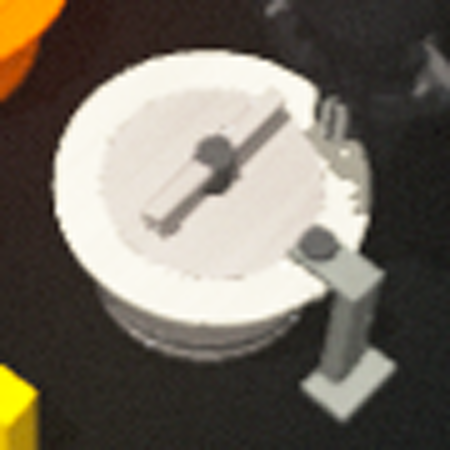

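The picture shows the pin head sitting flush on the post's arm at (320,242), with the gripper clear.

```bash
python3 -c "
from cell import hand_in
print(hand_in())"
```

```text
the job is handed in; nothing more can be done
None
```

I turned the lid anticlockwise to its vent position (clockwise jammed at about 17 N and I backed off), pressed the pin fully home through the hole, let go, and handed the job in at about 17 s; no verdict came back.

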